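Sort the session leftovers into their trays

TASK

Sort the small things left in front of the trays after the session: lay the two plug adapters in the two-bay tray, flat and one in each bay, stand the block battery upright in the small square cup, and put the clip-on tuner (flat) and the glass slide (standing on end) side by side on the floor of the round dish. Never let the glass slide topple, and leave the pick tin and the capo where they are.

Things in the scene. Friction and masses are not known exactly. Their poses are not given: they have to be found in the camera images.
- twin_tray: fixed open light wood tray with a divider across its middle making two equal bays; 100 (x) x 156 (y) x 20 mm outside, walls, divider and floor 4 mm thick. Origin: centre of its underside. The divider runs along its x axis at y = 0; the two bays (each 92 along x, 72 along y inside) are centred at y = +38 and -38 mm
- round_dish: fixed open round light wood dish, 132 mm across and 18 mm high, flat floor 4 mm thick, about 118 mm across inside. Origin: centre of its underside
- battery_cup: fixed small square open light wood cup, 52 (x) x 58 (y) x 24 mm outside, walls and floor 5 mm thick (inside 42 x 48 mm). Origin: centre of its underside
- jack_adapter: plug adapter, loose and lying flat: a small silver jack plug, thick barrel at one end and a thin pin at the other, 13 (x) x 51 (y, its length) x 13 mm, 18 g. Origin: middle of its length, at its underside. Grips across x (13 mm) at the middle
- xlr_turn: plug adapter, loose and lying flat: a plain fat silver barrel, 19 (x) x 56 (y, its length) x 19 mm, 55 g. Origin: centre of its underside. Grips across x (19 mm)
- battery_9v: block battery standing on end with two metal studs on top, loose: 18 (x) x 27 (y) x 49 mm high (the block 46 mm), 45 g. Origin: centre of its underside. Grips across x (18 mm)
- slide_glass: guitar slide, loose: a pale green glass tube standing on end, 26 mm across, 60 mm high, 45 g. Origin: centre of its lower end, z along the tube. Grips across its diameter from any side. (It is the one standing low on the desk in front of the trays; a like one on the high bridge at the back is decor)
- tuner_clip: clip-on tuner, loose and lying flat: a small flat black block with a light screen, 24 (x) x 45 (y, its length) x 10 mm high, 30 g. Origin: centre of its underside. Grips across x (24 mm)
- pick_tin: bystander: flat brown hinged tin, 60 (x) x 87 (y) x 21 mm, loose, left of the work. Origin: centre of its underside. Not to be moved
- capo: bystander: silver spring capo lying flat, 42 (x) x 90 (y) x 14 mm, loose, right of the work. Origin: centre of its underside. Not to be moved
Mind the look-alikes: they are no part of the job. Leave any pink or yellow look-alike of the tuner_clip alone.

How it is judged:
At the end, for the whole second after the job is handed in: Adapters level on the floor of the two-bay tray, one in each bay; battery upright on the floor of the square cup; tuner flat and slide upright on the floor of the round dish, centres within 56 mm of its centre; all within 0.2 rad (adapters may be rolled over) and at rest (((x of jack_adapter in the frame of twin_tray between -0.046 and 0.046 m and y of jack_adapter in the frame of twin_tray between 0.006 and 0.072 m and z of jack_adapter in the frame of twin_tray between 0 and 0.018 m and x of xlr_turn in the frame of twin_tray between -0.046 and 0.046 m and y of xlr_turn in the frame of twin_tray between -0.072 and -0.006 m and z of xlr_turn in the frame of twin_tray between 0 and 0.024 m) or (x of jack_adapter in the frame of twin_tray between -0.046 and 0.046 m and y of jack_adapter in the frame of twin_tray between -0.072 and -0.006 m and z of jack_adapter in the frame of twin_tray between 0 and 0.018 m and x of xlr_turn in the frame of twin_tray between -0.046 and 0.046 m and y of xlr_turn in the frame of twin_tray between 0.006 and 0.072 m and z of xlr_turn in the frame of twin_tray between 0 and 0.024 m)) and x of battery_9v in the frame of battery_cup between -0.021 and 0.021 m and y of battery_9v in the frame of battery_cup between -0.024 and 0.024 m and z of battery_9v in the frame of battery_cup between 0 and 0.01 m and horizontal distance between each of slide_glass, tuner_clip and round_dish below 0.056 m and z of slide_glass in the frame of round_dish between 0 and 0.009 m and z of tuner_clip in the frame of round_dish between 0 and 0.009 m and angle between jack_adapter's own y axis and vertical between 1.371 and 1.771 rad and linear speed of each of jack_adapter, xlr_turn, battery_9v, slide_glass, tuner_clip below 0.02 m/s and angular speed of each of jack_adapter, xlr_turn, battery_9v, slide_glass, tuner_clip below 0.3 rad/s and angle between xlr_turn's own y axis and vertical between 1.371 and 1.771 rad and angle between each of battery_9v, slide_glass, tuner_clip's own z axis and vertical below 0.2 rad); the robot touches nothing.
It fails at once if the pick tin is pushed more than 20 mm (distance of pick_tin from where it was at the start of the episode above 0.02 m).
It fails at once if the capo is pushed more than 20 mm (distance of capo from where it was at the start of the episode above 0.02 m).
It fails at once if the glass slide is tipped over (more than 45 degrees) (angle between slide_glass's own z axis and vertical above 0.785 rad).
It also fails if it takes over 128 s, if anything falls off the work surface, if the arm or the gripper's body presses on something with over 40 N, if the wrist force passes 120 N, or if a joint passes its speed limit or range.

ROBOT

A 7-joint arm with a two-finger parallel gripper is mounted at the origin on a cart in front of the work surface, level with it; the furniture and walls round the work are solid. World frame = base frame: x ahead of the robot, y to its left, z up, the work surface at z = 0. Lengths are in m, angles in rad, forces in N, time in s.
With the tool pointing down it reaches from about 0.425 to 0.875 m from the base axis. Payload 4.7 kg.
Tool frame: the origin (TCP) lies at the very end of the fingers, on their centre line; the grasp point (between the pads) lies 19 mm behind it; z points along the fingers, y is the line along which they close (so a half turn about z gives the same grasp; the last joint's range is limited). The gripper opens to 87 mm and grips with 3 to 60 N. Pads are 19 mm wide; open, the fingers measure 117 mm over their backs; the gripper's body (75 mm by 190 mm) begins 51 mm behind the grasp point.
Start: joints at [1.353, 0.321, -0.07, 1.45, 0.023, 1.371, -0.057], TCP at [0.149, -0.633, 0.223] pointing down, gripper open.
Joint ranges: [-2.86, 2.86], [-0.3, 2.09], [-1.38, 1.24], [0.06, 2.45], [-1.56, 4.7], [0.09, 2.05], [-2.69, 2.69]. Speed limits (rad/s): [2.57, 2.57, 3.14, 3.14, 3.14, 3.14, 3.14].

INTERFACE

Orientations are given as a rotation vector (axis times angle).
In Python, from bench import ctrl gives the robot as it stands.
- The arm moves only by the tool jog_arm, never from a script. Its argument "commands" is a list of rows, each a list of 7 numbers: the opening, from 0 (shut) to 1 (fully open), then the shift along the world's x, y, z scaled (see below), then the turn, a rotation vector about the world's x, y, z scaled (see below). A call has exactly 5 rows; each row is the pose to reach, as a shift and turn from the pose commanded when the call began; what a row does not reach only later rows make up. The controller multiplies each number of a shift by 0.5 m and each number of a turn by 30 degrees. A row lasts 1/12 s, in which the tool goes at most 41.7 mm and 7.16 degrees, less where a joint would pass 70% of its speed; a pose out of reach is approached as far as the arm can. A call with a number of a shift or a turn outside -1 to 1 is refused whole. A call with a gripper value outside its range is refused whole. The fingers move at their own pace and stop on an object; "grip_force" is the grip in N (left out, the last holds). Time passes only in rows, so rows that repeat a pose let the fingers close, or fill a call up. It gives the time, the measured TCP pose, the force, the opening and the grip force at its end, in the units of the state.
- ctrl.get_state(): the state, without advancing time (a new reading comes with each control period).
- ctrl.get_image(name): name is "scene" or "top" or "wrist"; returns a dict with "frame" (480x640x3 uint8, red, green, blue), "vfov" (degrees; the focal length in pixels is half the picture's height over the tangent of half this angle, whatever the lens; pixels are square), "cx", "cy" (the principal point, pixels), "distortion" ([k1, k2, p1, p2, k3] as OpenCV has them; the pictures are not rectified), "camera_from_world" (4x4, takes a point from world to camera coordinates); the wrist camera has in their place "mount" (4x4, takes a point from camera to tool coordinates, whose origin is the TCP and whose axes are the flange's). Camera axes: x right, y down, z forward; pixel columns grow to the right and rows downward; lengths in m; the calibration is good to about 2 mm. A picture is of the moment at which its call begins: read the wrist's pose just before it. There is no depth.
- ctrl.close_job(): hands the job in; it is judged then, once.
The state is a dict: "time": time; "joint_positions": joint angles; "qd": joint speeds; "joint_torque": joint torques, N m; "position": TCP position; "tool_rot": TCP orientation; "ft_force": force on the tool from outside, world axes, zero at the start; "torque": the same for the moment, N m; "grip_width": opening from 0.0 (shut) to 1.0 (fully open); "grip_force": force on a finger pad.
Only numpy, scipy, OpenCV 4.12 (cv2) and the standard library are available. Lean on these libraries where they do the work, as an engineer would, in place of code of your own. Each camera call takes 0.05 s, during which the arm holds its last target. There are 200 camera calls.

## Working session

There is one attempt and no reset: what is moved stays moved. The work goes in short steps, Python scripts to look and compute and a tool call to move; the robot and the scene stay as the last step left them, time stands still between calls to the robot, and variables do not carry over. Pictures are saved under pics/ and viewed, at most 18 in all, crops included, and the job is handed in when it is done.

Besides the shell and the picture viewer there is one more tool, called after "Call:" in YAML: its name, and indented under it one key for each argument. jog_arm: Moves the arm, as the interface text tells. Shifts and turns lie within -1 to 1; 1 stands for 0.5 m of shift or 30 degrees of turn. Its arguments: {"type":"object","properties":{"commands":{"type":"array","items":{"type":"array","items":{"type":"number","minimum":-1,"maximum":1}}},"grip_force":{"type":"number"}},"required":["commands"]}

```bash
mkdir -p pics
cat > h.py <<'E'
import numpy as np, cv2
from bench import ctrl
from scipy.spatial.transform import Rotation as R
def snap(name,fn=None):
    s=ctrl.get_state(); d=ctrl.get_image(name)
    f=d["frame"]; h=f.shape[0]
    fl=h/2/np.tan(np.radians(d["vfov"])/2)
    d["K"]=np.array([[fl,0,d["cx"]],[0,fl,d["cy"]],[0,0,1]])
    if name=="wrist":
        T=np.eye(4);T[:3,:3]=R.from_rotvec(s["tool_rot"]).as_matrix();T[:3,3]=s["position"]
        d["wfc"]=T@np.array(d["mount"])
    else: d["wfc"]=np.linalg.inv(np.array(d["camera_from_world"]))
    if fn: cv2.imwrite("pics/"+fn,f[:,:,::-1])
    return d
def ray(d,px,z):
    p=cv2.undistortPoints(np.array(px,float).reshape(-1,1,2),d["K"],np.array(d["distortion"],float)).reshape(-1,2)
    v=np.c_[p,np.ones(len(p))]@d["wfc"][:3,:3].T; o=d["wfc"][:3,3]
    return o+v*((z-o[2])/v[:,2])[:,None]
def proj(d,P):
    c=np.linalg.inv(d["wfc"])
    return cv2.projectPoints(np.array(P,float).reshape(-1,1,3),cv2.Rodrigues(c[:3,:3])[0],c[:3,3],d["K"],np.array(d["distortion"],float))[0].reshape(-1,2)
E
python3 - <<'E'
from h import *
print(ctrl.get_state())
for n in("top","scene"):
    d=snap(n,n+"0.png"); print(n,d["wfc"].round(3).tolist(),d["vfov"],d["distortion"])
E
```

```text
{'time': 0.0, 'joint_positions': array([ 1.35310162,  0.32178727, -0.07008396,  1.45169744,  0.0225998 ,
        1.37082329, -0.05687252]), 'qd': array([ 0.00082724, -0.00089403,  0.00038878, -0.00095617,  0.00012852,
        0.00108716, -0.00115393]), 'joint_torque': array([-3.20541330e-04, -4.91287959e+01, -4.04500030e-01, -3.12523377e+01,
       -6.39862963e-02,  4.37174260e-02,  1.90245300e-04]), 'position': array([ 0.14913905, -0.63206925,  0.22147347]), 'tool_rot': array([-3.11861818e+00, -3.63157960e-01,  5.08215199e-04]), 'ft_force': array([-0.19376705,  0.08046593, -1.39176206]), 'torque': array([ 0.02976925,  0.02077272, -0.02908634]), 'grip_force': 0.0, 'grip_width': 0.9994755014068055}
top [[0.431, -0.855, 0.289, 0.101], [-0.902, -0.41, 0.132, -0.15], [0.006, -0.317, -0.948, 1.38], [0.0, 0.0, 0.0, 1.0]] 47.62440331803995 [0.05022529 0.         0.         0.         0.        ]
scene [[-0.611, -0.591, 0.527, -0.123], [-0.792, 0.471, -0.39, 0.517], [-0.017, -0.655, -0.756, 0.979], [0.0, 0.0, 0.0, 1.0]] 46.46680752521326 [0.02115872 0.         0.         0.         0.        ]
```

View pics/top0.png

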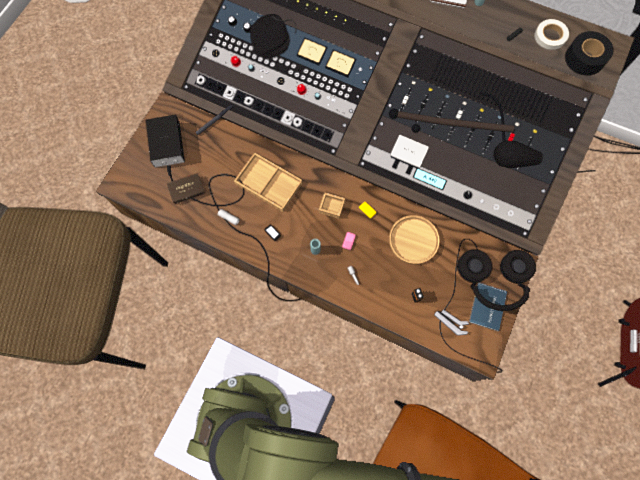

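View pics/scene0.png

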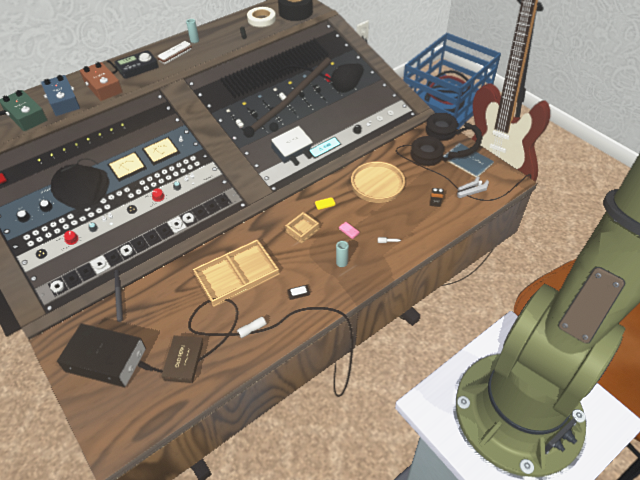

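The top view shows the tray (268,180), cup (331,204), dish (414,240), xlr barrel (228,217) and slide (315,245). It also shows the jack (353,274), battery (419,295), tin (186,188) and capo (452,322).

Tuner candidates are the black block with light screen at (272,232), the pink one at (349,240) and the yellow one at (368,210). The black one fits the description. For the slide, the low one at (315,245) fits, not the one on the bridge. I'll confirm in a crop and measure.

Run:
```python
from h import *
d=snap("top"); f=d["frame"][140:350,140:500]
cv2.imwrite("pics/topc.png",cv2.resize(f,None,fx=2.2,fy=2.2,interpolation=cv2.INTER_CUBIC)[:,:,::-1])
for n,p,z in[("tray",(268,180),.01),("cup",(331,204),.012),("dish",(414,240),.01),("xlr",(228,217),.01),("tuner",(272,232),.01),("slide",(315,245),.03),("jack",(353,274),.006),("batt",(419,295),.025),("capo",(452,322),.01),("tin",(186,188),.02),("pink",(349,240),.01),("yel",(368,210),.01)]:
    q=ray(d,p,z)[0]; print(n,q.round(3),np.hypot(*q[:2]).round(3))
```

```text
tray [0.578 0.236 0.01 ] 0.625
cup [0.589 0.051 0.012] 0.591
dish [ 0.592 -0.19   0.01 ] 0.622
xlr [0.437 0.283 0.01 ] 0.52
tuner [0.45  0.158 0.01 ] 0.477
slide [0.462 0.037 0.03 ] 0.463
jack [ 0.44  -0.083  0.006] 0.448
batt [ 0.458 -0.256  0.025] 0.525
capo [ 0.434 -0.357  0.01 ] 0.563
tin [0.459 0.421 0.02 ] 0.622
pink [ 0.518 -0.035  0.01 ] 0.519
yel [ 0.617 -0.046  0.01 ] 0.619
```

View pics/topc.png

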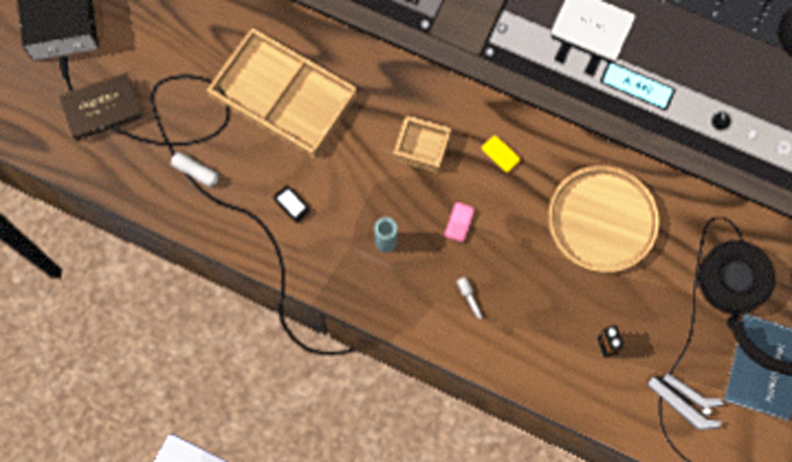

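The crop confirms it: the black block with light screen is at crop (292,204), and pink and yellow are decoys. Next I'll measure poses with masks.

```bash
cat >> h.py <<'E'
def blob(d,mask,px,z,r=40):
    """min-area rect in world of the mask component nearest px"""
    m=np.zeros_like(mask); x,y=map(int,px); a,b=max(0,y-r),max(0,x-r)
    m[a:y+r,b:x+r]=mask[a:y+r,b:x+r]
    cs,_=cv2.findContours(m,cv2.RETR_EXTERNAL,cv2.CHAIN_APPROX_NONE)
    cs=[c for c in cs if cv2.contourArea(c)>6]
    c=max(cs,key=lambda c:cv2.pointPolygonTest(c,(float(x),float(y)),True)+1e-3*cv2.contourArea(c))
    W=ray(d,c.reshape(-1,2),z)[:,:2]*1000
    (ctr,(w,h),ang)=cv2.minAreaRect(W.astype(np.float32))
    if w<h: w,h,ang=h,w,ang+90
    return np.array(ctr).round(1),(round(w,1),round(h,1)),round((ang+90)%180-90,1)  # long-axis angle
def masks(d):
    H=cv2.cvtColor(d["frame"],cv2.COLOR_RGB2HSV).astype(int); h,s,v=H[...,0],H[...,1],H[...,2]
    u=lambda b:(b*255).astype(np.uint8)
    return dict(silver=u((s<60)&(v>110)),wood=u((h>10)&(h<28)&(s>50)&(v>150)),dark=u((v<45)),
      green=u((h>75)&(h<100)&(s>50)))
E
python3 - <<'E'
from h import *
d=snap("top"); M=masks(d)
for n,k,p,z,r in[("tray","wood",(258,175),.02,45),("cup","wood",(333,200),.024,20),("dish","wood",(414,240),.018,32),("xlr","silver",(228,217),.013,20),("tuner","silver",(272,232),.01,15),("slide","green",(315,245),.03,15),("jack","silver",(351,270),.008,16)]:
    try: print(n,blob(d,M[k],p,z,r))
    except Exception as e: print(n,e)
print(snap("wrist","w0.png")["mount"])
E
```

```text
tray (array([562.5, 255. ]), (206.0, 141.4), 81.3)
cup (array([578.2,  53. ]), (83.1, 77.0), -64.1)
dish (array([ 590.9, -186.7]), (135.5, 133.0), -27.4)
xlr (array([437. , 283.1]), (63.8, 20.6), 84.5)
tuner (array([450.5, 158.6]), (33.4, 18.9), 69.9)
slide max() iterable argument is empty
jack (array([437.4, -84.6]), (52.6, 12.9), 50.6)
[[-3.46100306e-04 -9.63175621e-01 -2.68872840e-01  7.42021014e-02]
 [ 9.99999845e-01 -2.16348778e-04 -5.12206377e-04  4.65053467e-04]
 [ 4.35174385e-04 -2.68872976e-01  9.63175547e-01 -1.62745136e-01]
 [ 0.00000000e+00  0.00000000e+00  0.00000000e+00  1.00000000e+00]]
```

Call:
jog_arm:
  commands:
    - [1, 0.1, 0.1, 0.05, 0, 0, 0]
    - [1, 0.18, 0.16, 0.06, 0, 0, 0]
    - [1, 0.24, 0.22, 0.06, 0, 0, 0]
    - [1, 0.28, 0.3, 0.06, 0, 0, 0]
    - [1, 0.28, 0.3, 0.06, 0, 0, 0]

```text
time: 0.67
position: [0.2899, -0.4821, 0.2527]
tool_rot: [3.12, 0.364, 0.0]
ft_force: [0.3, -0.4, -0.3]
grip_width: 0.997
grip_force: 0.0
```

Call:
jog_arm:
  commands:
    - [1, 0.06, 0.07, 0, 0, 0, 0]
    - [1, 0.12, 0.14, 0, 0, 0, 0]
    - [1, 0.18, 0.21, 0, 0, 0, 0]
    - [1, 0.24, 0.3, 0, 0, 0, 0]
    - [1, 0.28, 0.4, 0, 0, 0, 0]

```text
time: 1.08
position: [0.4136, -0.3155, 0.2525]
tool_rot: [3.12, 0.364, 0.001]
ft_force: [1.0, -1.1, -1.1]
grip_width: 1.001
grip_force: 0.0
```

Call:
jog_arm:
  commands:
    - [1, 0, 0, 0, 0, 0, 0]
    - [1, 0.0, 0.0, 0, 0, 0, 0]
    - [1, 0.0, 0, 0, 0, 0, 0]
    - [1, 0, 0, 0, 0, 0, 0]
    - [1, 0, 0, 0, 0, 0, 0]

```text
time: 1.5
position: [0.4111, -0.3187, 0.2523]
tool_rot: [-3.121, -0.359, 0.001]
ft_force: [-1.4, -0.7, -0.1]
grip_width: 1.0
grip_force: 0.0
```

Run:
```python
from h import *
d=snap("wrist","w1.png"); s=ctrl.get_state(); print(s["position"],d["wfc"][:3].round(3).tolist())
print(proj(d,[[.458,-.256,.025],[.592,-.19,.018]]).round(0))
```

```text
[ 0.4112032  -0.31858115  0.25232844] [[0.226, -0.938, -0.262, 0.484], [-0.974, -0.218, -0.06, -0.302], [-0.001, 0.269, -0.963, 0.415]]
[[271. 157.]
 [235.  11.]]
```

View pics/w1.png

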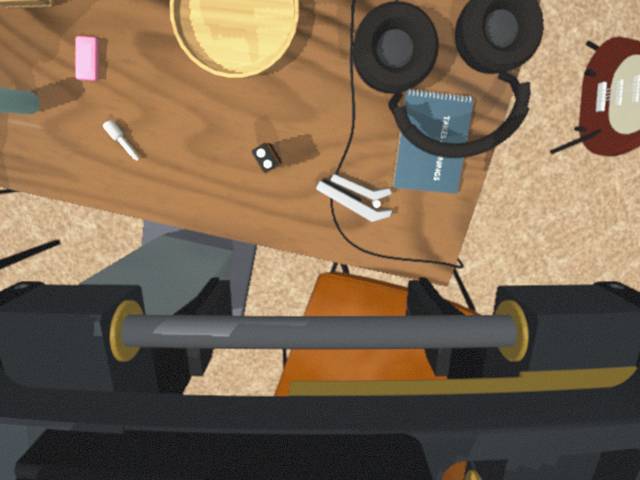

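Wrist view: battery studs at (261,154) and (266,163), jack from (108,126) to (138,158), dish around (235,25).

Run:
```python
from h import *
d=snap("wrist"); g=cv2.cvtColor(d["frame"],cv2.COLOR_RGB2GRAY)
m=(g[140:175,248:284]>150).astype(np.uint8); n,l,st,c=cv2.connectedComponentsWithStats(m)
print(st[1:,4],c[1:]+[248,140])
o=[i for i in range(1,n) if st[i,4]>8]
P=ray(d,c[o]+[248,140],.048); print(P, P.mean(0), np.linalg.norm(P[0]-P[1]), np.degrees(np.arctan2(*(P[1]-P[0])[[1,0]])))
M=masks(d); print("jack",blob(d,M["silver"],(112,132),.008,32))
v=R.from_rotvec(ctrl.get_state()["tool_rot"]).as_matrix()[:,1]; print("close dir",np.degrees(np.arctan2(v[1],v[0]))%180)
```

```text
[65 62] [[260.66153846 152.70769231]
 [267.14516129 163.70967742]]
[[ 0.46169407 -0.24744777  0.048     ]
 [ 0.45247689 -0.25590869  0.048     ]] [ 0.45708548 -0.25167823  0.048     ] 0.012511737408775243 -137.4495931162803
jack (array([438.9, -84.7]), (53.6, 14.9), 50.2)
close dir 103.13939326022914
```

Call:
jog_arm:
  commands:
    - [0.5, 0.092, 0.134, 0, 0, 0, 0.24]
    - [0.5, 0.092, 0.134, -0.07, 0, 0, 0.48]
    - [0.5, 0.092, 0.134, -0.15, 0, 0, 0.72]
    - [0.5, 0.092, 0.134, -0.23, 0, 0, 0.96]
    - [0.5, 0.092, 0.134, -0.3, 0, 0, 0.98]

```text
time: 2.02
position: [0.4585, -0.2498, 0.1012]
tool_rot: [2.921, 1.152, 0.001]
ft_force: [1.3, -0.5, -1.0]
grip_width: 0.707
grip_force: 0.0
```

Call:
jog_arm:
  commands:
    - [0.5, 0, 0, 0, 0, 0, 0]
    - [0.5, 0.0, 0.0, 0, 0, 0, 0]
    - [0.5, 0.0, 0, 0, 0, 0, 0]
    - [0.5, 0, 0, 0, 0, 0, 0]
    - [0.5, 0, 0, 0, 0, 0, 0]

```text
time: 2.43
position: [0.4598, -0.2516, 0.1054]
tool_rot: [2.923, 1.14, 0.004]
ft_force: [-0.3, -0.2, -0.8]
grip_width: 0.505
grip_force: 0.0
```

```bash
cat >> h.py <<'E'
def pose():
    s=ctrl.get_state(); v=R.from_rotvec(s["tool_rot"]).as_matrix()
    print("tcp",s["position"].round(4),"close",round(np.degrees(np.arctan2(v[1,1],v[0,1]))%180,1),"tilt",v[:,2].round(3),"w",round(s["grip_width"],3),"f",round(s["grip_force"],1),"ft",s["ft_force"].round(1),"q7",s["joint_positions"][6].round(2),"t",s["time"])
def bright(d,px,r,th,z):
    g=cv2.cvtColor(d["frame"],cv2.COLOR_RGB2GRAY); x,y=px
    n,l,st,c=cv2.connectedComponentsWithStats((g[y-r:y+r,x-r:x+r]>th).astype(np.uint8))
    o=[i for i in range(1,n) if st[i,4]>8]; p=c[o]+[x-r,y-r]
    return st[o,4],p.round(1),ray(d,p,z).round(4)
E
python3 - <<'E'
from h import *
pose(); d=snap("wrist","w2.png"); p=proj(d,[[.457,-.252,.048]])[0].astype(int); print(p)
print(bright(d,p,30,150,.048))
E
```

```text
tcp [ 0.4598 -0.2516  0.1054] close 132.6 tilt [ 0.004 -0.003 -1.   ] w 0.505 f 0.0 ft [-0.3 -0.2 -0.8] q7 -0.45 t 2.4333
[314 264]
(array([141, 125,  12], dtype=int32), array([[314.8, 256. ],
       [314.8, 274.3],
       [297.5, 272.2]]), array([[ 0.4615, -0.2479,  0.048 ],
       [ 0.4522, -0.2564,  0.048 ],
       [ 0.4456, -0.2471,  0.048 ]]))
```

Call:
jog_arm:
  commands:
    - [0.5, -0.006, 0, -0.05, 0, 0, 0]
    - [0.5, -0.006, 0.0, -0.1, 0, 0, 0]
    - [0.5, -0.006, 0, -0.14, 0, 0, 0]
    - [0.5, -0.006, 0, -0.162, 0, 0, 0]
    - [0.5, -0.006, 0, -0.162, 0, 0, 0]

```text
time: 2.9
position: [0.4539, -0.2497, 0.0201]
tool_rot: [-2.924, -1.142, 0.003]
ft_force: [0.0, 0.3, 0.1]
grip_width: 0.505
grip_force: 0.0
```

Call:
jog_arm:
  commands:
    - [0, 0, 0, 0, 0, 0, 0]
    - [0, 0, 0, 0, 0, 0, 0]
    - [0, 0, 0, 0, 0, 0, 0]
    - [0, 0, 0, 0, 0, 0, 0]
    - [0, 0, 0, 0, 0, 0, 0]
  grip_force: 20

```text
time: 3.32
position: [0.4557, -0.2506, 0.0224]
tool_rot: [2.925, 1.143, 0.001]
ft_force: [0.9, 0.8, 0.3]
grip_width: 0.211
grip_force: 0.6
```

Call:
jog_arm:
  commands:
    - [0, 0, 0, 0, 0, 0, 0]
    - [0, 0, 0, 0, 0, 0, 0]
    - [0, 0, 0, 0.05, 0, 0, 0]
    - [0, 0, 0, 0.11, 0, 0, 0]
    - [0, 0, 0, 0.18, 0, 0, 0]

```text
time: 3.73
position: [0.4536, -0.2493, 0.1109]
tool_rot: [-2.923, -1.142, 0.003]
ft_force: [2.1, -0.5, -0.2]
grip_width: 0.197
grip_force: 20.0
```

Call:
jog_arm:
  commands:
    - [0, 0.01, 0.02, 0.06, 0, 0, 0]
    - [0, 0.03, 0.1, 0.1, 0, 0, 0]
    - [0, 0.06, 0.18, 0.12, 0, 0, 0]
    - [0, 0.09, 0.25, 0.12, 0, 0, 0]
    - [0, 0.11, 0.33, 0.12, 0, 0, 0]

```text
time: 4.15
position: [0.5111, -0.0861, 0.173]
tool_rot: [2.925, 1.14, 0.004]
ft_force: [1.0, -0.3, -1.3]
grip_width: 0.2
grip_force: 20.0
```

Call:
jog_arm:
  commands:
    - [0, 0.02, 0.07, 0, 0, 0, 0]
    - [0, 0.04, 0.14, 0, 0, 0, 0]
    - [0, 0.06, 0.2, 0, 0, 0, 0]
    - [0, 0.07, 0.23, 0, 0, 0, 0]
    - [0, 0.07, 0.23, 0, 0, 0, 0]

```text
time: 4.57
position: [0.5449, 0.0336, 0.1716]
tool_rot: [-2.92, -1.154, -0.003]
ft_force: [-1.4, 0.3, -0.5]
grip_width: 0.197
grip_force: 20.0
```

Call:
jog_arm:
  commands:
    - [0, 0, 0, 0, 0, 0, 0]
    - [0, 0, 0, 0, 0, 0, 0]
    - [0, 0, 0, 0, 0, 0, 0]
    - [0, 0, 0, 0, 0, 0, 0]
    - [0, 0, 0, 0, 0, 0, 0]

```text
time: 4.98
position: [0.5445, 0.0265, 0.1715]
tool_rot: [2.927, 1.14, -0.0]
ft_force: [-0.3, 0.1, -1.0]
grip_width: 0.202
grip_force: 20.0
```

Run:
```python
from h import *
pose(); d=snap("wrist","w3.png"); print(proj(d,[[.589,.051,.024],[.578,.236,.02],[.592,-.19,.018]]).round())
```

```text
tcp [0.5445 0.0265 0.1715] close 132.6 tilt [-0.    -0.001 -1.   ] w 0.202 f 20.0 ft [-0.3  0.1 -1. ] q7 -1.02 t 4.9833
[[332. 173.]
 [156.  29.]
 [506. 334.]]
```

View pics/w3.png

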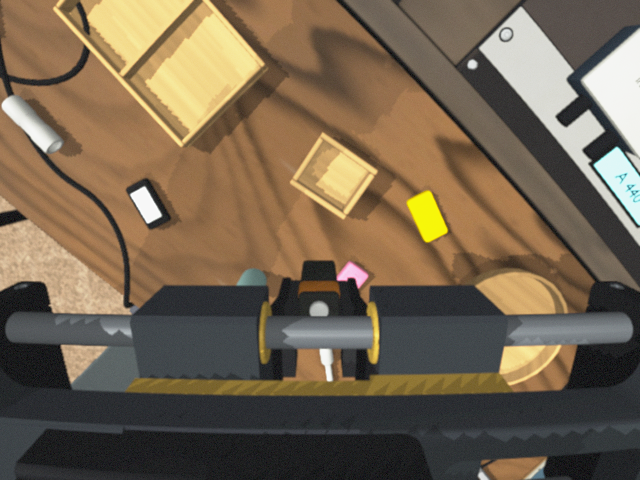

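The cup rim corners are at (322,133), (377,170), (345,218) and (291,181). The tray corners are at (268,66), (183,145) and (57,8), and the battery hangs upright in the grip.

Run:
```python
from h import *
d=snap("wrist"); 
C=ray(d,[(322,133),(377,170),(345,218),(291,181)],.024); print("cup",C.round(4)[:,:2].tolist(),C.mean(0).round(4),np.linalg.norm(np.diff(C,axis=0),axis=1).round(4))
a=lambda p,q:np.degrees(np.arctan2(*(q-p)[[1,0]])).round(1)
print(a(C[0],C[1]),a(C[1],C[2]))
T=ray(d,[(268,66),(183,145),(57,8)],.02); print("tray",T.round(4)[:,:2].tolist(),np.linalg.norm(np.diff(T,axis=0),axis=1).round(4),((T[0]+T[2])/2).round(4),a(T[1],T[0]),a(T[1],T[2]))
U=ray(d,[(128,186),(148,179),(171,216),(151,228)],.010); print("tuner",U.mean(0).round(4),np.linalg.norm(np.diff(U,axis=0),axis=1).round(4),a(U[1],U[2]),a(U[0],U[3]))
M=masks(d); print("xlr",blob(d,M["silver"],(30,122),.012,34)); print("screen",blob(d,M["silver"],(146,203),.01,25))
P=ray(d,[(563,320),(450,300)],.018); print("dish pts",P.round(3))
```

```text
cup [[0.6076, 0.08], [0.617, 0.0246], [0.5681, 0.0159], [0.5601, 0.0726]] [0.5882 0.0483 0.024 ] [0.0562 0.0497 0.0573]
-80.3 -169.9
tray [[0.6171, 0.1487], [0.5201, 0.162], [0.5369, 0.3137]] [0.0979 0.1526] [0.577  0.2312 0.02  ] -7.8 83.7
tuner [0.455 0.157 0.01 ] [0.0208 0.039  0.0237] -109.9 -114.1
xlr (array([439.3, 283.4]), (67.2, 22.2), 84.7)
screen (array([450.9, 158.4]), (32.1, 18.3), 68.4)
dish pts [[ 0.643 -0.223  0.018]
 [ 0.578 -0.117  0.018]]
```

Call:
jog_arm:
  commands:
    - [0, 0.04, 0.02, 0, 0, 0, -0.2]
    - [0, 0.087, 0.047, -0.04, 0, 0, -0.4]
    - [0, 0.087, 0.047, -0.1, 0, 0, -0.6]
    - [0, 0.087, 0.047, -0.17, 0, 0, -0.8]
    - [0, 0.087, 0.047, -0.18, 0, 0, -1.0]

```text
time: 5.5
position: [0.5841, 0.0506, 0.0753]
tool_rot: [-3.122, -0.339, 0.015]
ft_force: [-1.8, -0.6, -1.3]
grip_width: 0.205
grip_force: 20.0
```

Call:
jog_arm:
  commands:
    - [0, 0, 0, 0, 0, 0, 0]
    - [0, 0, 0, 0, 0, 0, 0]
    - [0, 0, 0, 0, 0, 0, 0]
    - [0, 0, 0, 0, 0, 0, 0]
    - [0, 0, 0, 0, 0, 0, 0]

```text
time: 5.92
position: [0.5891, 0.0513, 0.083]
tool_rot: [3.122, 0.348, 0.004]
ft_force: [-0.0, 0.6, -0.1]
grip_width: 0.202
grip_force: 20.0
```

Run:
```python
from h import *
pose(); d=snap("wrist","w4.png")
```

```text
tcp [0.5891 0.0513 0.083 ] close 102.7 tilt [ 0.003 -0.    -1.   ] w 0.202 f 20.0 ft [-0.   0.6 -0.1] q7 -1.65 t 5.9167
```

View pics/w4.png

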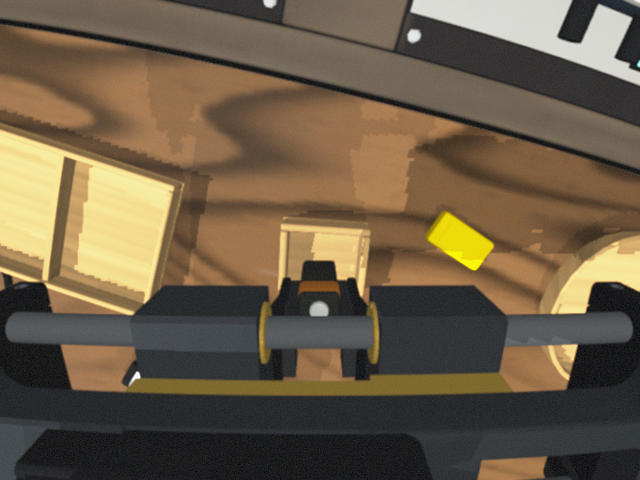

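The battery is above the cup. The cup rim spans columns 283 to 370, so its centre is about 3-4 mm toward -y. I'll shift and lower.

Call:
jog_arm:
  commands:
    - [0, 0, -0.006, -0.02, 0, 0, 0]
    - [0, 0, -0.006, -0.04, 0, 0, 0]
    - [0, 0, -0.006, -0.07, 0, 0, 0]
    - [0, 0, -0.006, -0.09, 0, 0, 0]
    - [0, 0, -0.006, -0.1, 0, 0, 0]

```text
time: 6.38
position: [0.5864, 0.0479, 0.029]
tool_rot: [-3.122, -0.347, 0.006]
ft_force: [-0.0, 0.5, -0.4]
grip_width: 0.199
grip_force: 20.0
```

Call:
jog_arm:
  commands:
    - [0, 0, 0, 0, 0, 0, 0]
    - [0, 0, 0, 0, 0, 0, 0]
    - [0, 0, 0, -0.004, 0, 0, 0]
    - [0, 0, 0, -0.006, 0, 0, 0]
    - [0, 0, 0, -0.006, 0, 0, 0]

```text
time: 6.8
position: [0.5884, 0.0483, 0.0288]
tool_rot: [3.122, 0.347, 0.001]
ft_force: [0.3, 0.2, -0.3]
grip_width: 0.198
grip_force: 20.0
```

Call:
jog_arm:
  commands:
    - [0, 0, 0, 0, 0, 0, 0]
    - [0.2, 0, 0, 0, 0, 0, 0]
    - [0.28, 0, 0, 0, 0, 0, 0]
    - [0.35, 0, 0, 0, 0, 0, 0]
    - [0.4, 0, 0, 0, 0, 0, 0]

```text
time: 7.22
position: [0.5882, 0.0483, 0.0287]
tool_rot: [3.122, 0.347, 0.0]
ft_force: [-0.3, -0.4, -0.3]
grip_width: 0.337
grip_force: 0.0
```

Call:
jog_arm:
  commands:
    - [0.4, 0, 0, 0.05, 0, 0, 0]
    - [0.4, 0, 0, 0.12, 0, 0, 0]
    - [0.4, -0.02, -0.02, 0.2, 0, 0, 0.2]
    - [0.4, -0.07, -0.07, 0.24, 0, 0, 0.4]
    - [0.4, -0.12, -0.12, 0.24, 0, 0, 0.6]

```text
time: 7.63
position: [0.5315, -0.0104, 0.154]
tool_rot: [3.023, 0.844, 0.015]
ft_force: [0.8, -0.0, 0.2]
grip_width: 0.399
grip_force: 0.0
```

Call:
jog_arm:
  commands:
    - [0.4, -0.06, -0.05, 0, 0, 0, 0.2]
    - [0.4, -0.12, -0.1, 0, 0, 0, 0.4]
    - [0.4, -0.17, -0.14, -0.05, 0, 0, 0.6]
    - [0.4, -0.178, -0.146, -0.1, 0, 0, 0.66]
    - [0.4, -0.178, -0.146, -0.1, 0, 0, 0.66]

```text
time: 8.05
position: [0.4336, -0.0865, 0.0948]
tool_rot: [-2.841, -1.333, 0.011]
ft_force: [-1.6, 0.1, -1.1]
grip_width: 0.404
grip_force: 0.0
```

Call:
jog_arm:
  commands:
    - [0.4, 0, 0, 0, 0, 0, 0]
    - [0.4, 0, 0, 0, 0, 0, 0]
    - [0.4, 0, 0, 0, 0, 0, 0]
    - [0.4, 0, 0, 0, 0, 0, 0]
    - [0.4, 0, 0, 0, 0, 0, 0]

```text
time: 8.47
position: [0.4404, -0.084, 0.0994]
tool_rot: [2.84, 1.341, 0.002]
ft_force: [0.1, 0.2, -0.0]
grip_width: 0.399
grip_force: 0.0
```

Run:
```python
from h import *
pose(); d=snap("wrist","w5.png"); p=proj(d,[[.439,-.085,.008]])[0]; print(p)
try: print(blob(d,masks(d)["silver"],p,.007,60))
except Exception as e: print(e)
```

```text
tcp [ 0.4404 -0.084   0.0994] close 140.6 tilt [ 0.002 -0.    -1.   ] w 0.399 f 0.0 ft [ 0.1  0.2 -0. ] q7 -0.56 t 8.4667
[316.94382821 248.76025858]
(array([438.4, -85.5]), (52.1, 13.1), 50.1)
```

View pics/w5.png

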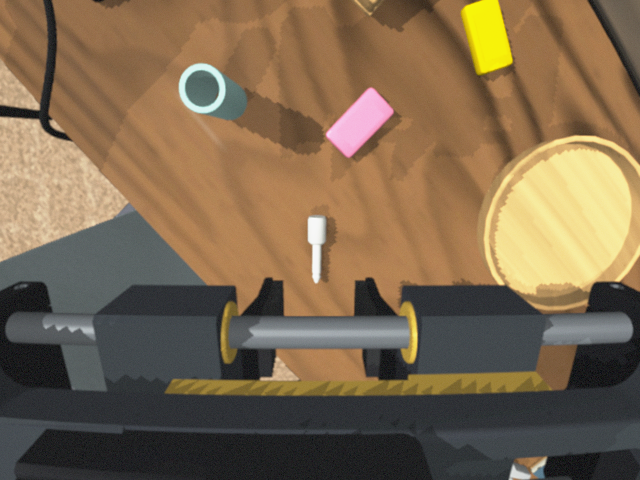

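The jack lies at (317,248), aligned with the tool, with its barrel on the far side (rows 215-243). I'll go down and grip just on the barrel side of the middle.

Call:
jog_arm:
  commands:
    - [0.4, 0.002, 0.004, -0.06, 0, 0, 0]
    - [0.4, 0.002, 0.004, -0.12, 0, 0, 0]
    - [0.4, 0.002, 0.004, -0.16, 0, 0, 0]
    - [0.4, 0.002, 0.004, -0.18, 0, 0, 0]
    - [0.4, 0.002, 0.004, -0.186, 0, 0, 0]

```text
time: 8.93
position: [0.439, -0.0821, 0.004]
tool_rot: [-2.839, -1.339, 0.003]
ft_force: [-0.5, 0.3, 0.4]
grip_width: 0.394
grip_force: 0.0
```

Call:
jog_arm:
  commands:
    - [0.4, 0, 0, 0, 0, 0, 0]
    - [0, 0, 0, 0, 0, 0, 0]
    - [0, 0, 0, 0, 0, 0, 0]
    - [0, 0, 0, 0, 0, 0, 0]
    - [0, 0, 0, 0, 0, 0, 0]

```text
time: 9.35
position: [0.4409, -0.083, 0.0064]
tool_rot: [2.84, 1.339, 0.002]
ft_force: [0.7, 0.6, -0.0]
grip_width: 0.187
grip_force: 0.0
```

Call:
jog_arm:
  commands:
    - [0, 0, 0, 0, 0, 0, 0]
    - [0, 0, 0, 0, 0, 0, 0]
    - [0, 0, 0, 0.05, 0, 0, 0]
    - [0, 0, 0, 0.12, 0, 0, 0]
    - [0, 0, 0, 0.2, 0, 0, 0]

```text
time: 9.77
position: [0.4382, -0.0821, 0.1052]
tool_rot: [-2.838, -1.339, 0.004]
ft_force: [1.1, -1.6, 0.3]
grip_width: 0.138
grip_force: 20.0
```

Run:
```python
from h import *
pose()
```

```text
tcp [ 0.4382 -0.0821  0.1052] close 140.5 tilt [-0.004  0.002 -1.   ] w 0.138 f 20.0 ft [ 1.1 -1.6  0.3] q7 -0.56 t 9.7667
```

Call:
jog_arm:
  commands:
    - [0, 0, 0, 0.06, 0, 0, -0.2]
    - [0, 0.03, 0.06, 0.09, 0, 0, -0.4]
    - [0, 0.06, 0.12, 0.09, 0, 0, -0.6]
    - [0, 0.09, 0.18, 0.09, 0, 0, -0.8]
    - [0, 0.12, 0.25, 0.09, 0, 0, -1.0]

```text
time: 10.18
position: [0.4984, 0.0365, 0.1512]
tool_rot: [3.087, 0.576, 0.002]
ft_force: [0.7, -0.0, -1.0]
grip_width: 0.141
grip_force: 20.0
```

Call:
jog_arm:
  commands:
    - [0, 0.03, 0.06, 0, 0, 0, -0.2]
    - [0, 0.06, 0.12, 0, 0, 0, -0.4]
    - [0, 0.09, 0.18, 0, 0, 0, -0.6]
    - [0, 0.12, 0.25, 0, 0, 0, -0.8]
    - [0, 0.15, 0.3, 0, 0, 0, -0.9]

```text
time: 10.6
position: [0.5726, 0.1894, 0.1503]
tool_rot: [-3.137, 0.154, 0.001]
ft_force: [-0.6, 0.2, 0.0]
grip_width: 0.136
grip_force: 20.0
```

Call:
jog_arm:
  commands:
    - [0, 0, 0, 0, 0, 0, 0]
    - [0, 0, 0, 0, 0, 0, 0]
    - [0, 0, 0, 0, 0, 0, 0]
    - [0, 0, 0, 0, 0, 0, 0]
    - [0, 0, 0, 0, 0, 0, 0]

```text
time: 11.02
position: [0.5726, 0.1841, 0.1505]
tool_rot: [3.136, -0.153, -0.0]
ft_force: [-0.2, -0.0, -0.3]
grip_width: 0.137
grip_force: 20.0
```

Run:
```python
from h import *
pose(); d=snap("wrist","w6.png")
```

```text
tcp [0.5726 0.1841 0.1505] close 84.4 tilt [-0.    -0.001 -1.   ] w 0.137 f 20.0 ft [-0.2 -0.  -0.3] q7 -2.21 t 11.0167
```

View pics/w6.png

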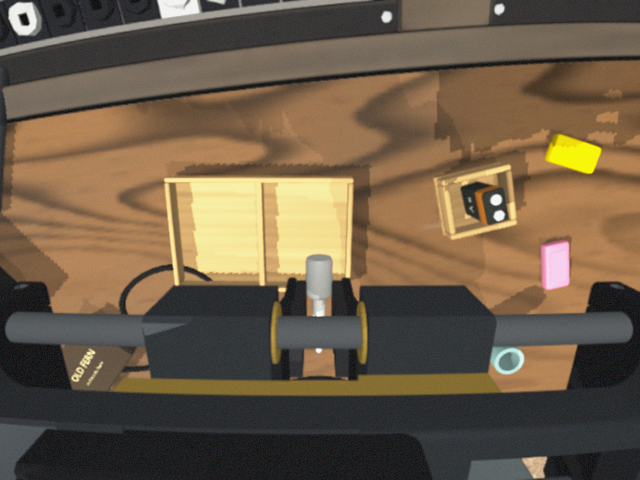

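The battery stands in the cup. The tray's far corners are at (165,179) and (353,178), with the divider at column 262.

Run:
```python
from h import *
d=snap("wrist")
a,b=ray(d,[(165,179),(353,178)],.02)[:,:2]; y=(a-b)/np.linalg.norm(a-b); x=np.array([y[1],-y[0]]); c=(a+b)/2-.05*x
print(np.linalg.norm(a-b),np.degrees(np.arctan2(y[1],y[0])),"centre",c,"+y",c+.038*y,"-y",c-.038*y)
```

```text
0.15457327201069818 84.4402239669471 centre [0.57446928 0.23337317] +y [0.57815088 0.2711944 ] -y [0.57078768 0.19555193]
```

Call:
jog_arm:
  commands:
    - [0, 0.004, 0.022, -0.05, 0, 0, 0]
    - [0, 0.004, 0.022, -0.12, 0, 0, 0]
    - [0, 0.004, 0.022, -0.19, 0, 0, 0]
    - [0, 0.004, 0.022, -0.24, 0, 0, 0]
    - [0, 0.004, 0.022, -0.26, 0, 0, 0]

```text
time: 11.53
position: [0.572, 0.1949, 0.0166]
tool_rot: [3.135, -0.151, -0.01]
ft_force: [-1.0, -0.6, -0.2]
grip_width: 0.144
grip_force: 20.0
```

Call:
jog_arm:
  commands:
    - [0, 0, 0, 0, 0, 0, 0]
    - [0, 0, 0, 0, 0, 0, 0]
    - [0, 0, 0, -0.01, 0, 0, 0]
    - [0, 0, 0, -0.018, 0, 0, 0]
    - [0, 0, 0, -0.018, 0, 0, 0]

```text
time: 11.95
position: [0.5751, 0.197, 0.0121]
tool_rot: [3.138, -0.15, 0.001]
ft_force: [0.1, 0.1, -0.8]
grip_width: 0.133
grip_force: 20.0
```

Call:
jog_arm:
  commands:
    - [0, 0, 0, 0, 0, 0, 0]
    - [0.2, 0, 0, 0, 0, 0, 0]
    - [0.28, 0, 0, 0, 0, 0, 0]
    - [0.32, 0, 0, 0, 0, 0, 0]
    - [0.32, 0, 0, 0.01, 0, 0, 0]

```text
time: 12.37
position: [0.574, 0.1968, 0.0159]
tool_rot: [3.137, -0.149, -0.003]
ft_force: [-0.2, -0.7, 0.3]
grip_width: 0.297
grip_force: 0.0
```

Run:
```python
from h import *
pose()
```

```text
tcp [0.574  0.1968 0.0159] close 84.5 tilt [-0.002 -0.001 -1.   ] w 0.297 f 0.0 ft [-0.2 -0.7  0.3] q7 -2.31 t 12.3667
```

Call:
jog_arm:
  commands:
    - [0.4, 0, 0, 0.06, 0, 0, 0]
    - [0.4, 0, 0, 0.14, 0, 0, 0.2]
    - [0.4, 0, 0, 0.22, 0, 0, 0.4]
    - [0.4, -0.04, 0.03, 0.26, 0, 0, 0.6]
    - [0.4, -0.1, 0.06, 0.26, 0, 0, 0.8]

```text
time: 12.78
position: [0.5298, 0.2279, 0.1526]
tool_rot: [-3.099, -0.506, -0.017]
ft_force: [0.0, 1.7, -0.8]
grip_width: 0.396
grip_force: 0.0
```

Call:
jog_arm:
  commands:
    - [0.45, -0.06, 0.04, 0, 0, 0, 0.2]
    - [0.45, -0.11, 0.07, 0, 0, 0, 0.4]
    - [0.45, -0.17, 0.11, 0, 0, 0, 0.6]
    - [0.45, -0.17, 0.11, 0, 0, 0, 0.8]
    - [0.45, -0.17, 0.11, 0, 0, 0, 1.0]

```text
time: 13.2
position: [0.4376, 0.284, 0.1473]
tool_rot: [2.856, 1.305, 0.002]
ft_force: [0.6, 0.2, 0.1]
grip_width: 0.451
grip_force: 0.0
```

Call:
jog_arm:
  commands:
    - [0.45, 0, 0, 0, 0, 0, 0.2]
    - [0.45, 0, 0, 0, 0, 0, 0.4]
    - [0.45, 0, 0, 0, 0, 0, 0.6]
    - [0.45, 0, 0, 0, 0, 0, 0.8]
    - [0.45, 0, 0, 0, 0, 0, 1.0]

```text
time: 13.62
position: [0.4396, 0.2821, 0.147]
tool_rot: [2.426, 1.995, 0.0]
ft_force: [0.4, -0.5, 0.5]
grip_width: 0.448
grip_force: 0.0
```

Call:
jog_arm:
  commands:
    - [0.45, 0, 0, -0.05, 0, 0, 0.2]
    - [0.45, 0, 0, -0.08, 0, 0, 0.2]
    - [0.45, 0, 0, -0.08, 0, 0, 0.2]
    - [0.45, 0, 0, -0.08, 0, 0, 0.2]
    - [0.45, 0, 0, -0.08, 0, 0, 0.2]

```text
time: 14.03
position: [0.44, 0.2826, 0.1076]
tool_rot: [2.324, 2.113, 0.002]
ft_force: [0.6, -0.2, -0.5]
grip_width: 0.452
grip_force: 0.0
```

Run:
```python
from h import *
pose(); d=snap("wrist","w7.png"); p=proj(d,[[.438,.283,.012]])[0]; print(p)
try: print(blob(d,masks(d)["silver"],p,.012,60))
except Exception as e: print(e)
```

```text
tcp [0.44   0.2826 0.1076] close 174.5 tilt [ 0.001  0.    -1.   ] w 0.452 f 0.0 ft [ 0.6 -0.2 -0.5] q7 -0.96 t 14.0333
[314.76586043 244.17530132]
(array([438.2, 282.2]), (61.0, 19.3), 84.9)
```

View pics/w7.png

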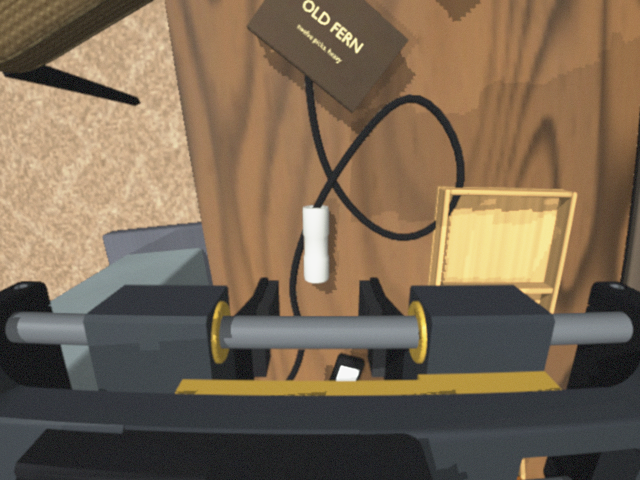

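The xlr is aligned at (316,244), and a thin cable runs close beside it. I'll grip at TCP z≈0.008 to clear the cable.

Call:
jog_arm:
  commands:
    - [0.45, -0.004, 0, -0.06, 0, 0, 0]
    - [0.45, -0.004, 0, -0.12, 0, 0, 0]
    - [0.45, -0.004, 0, -0.16, 0, 0, 0]
    - [0.45, -0.004, 0, -0.18, 0, 0, 0]
    - [0.45, -0.004, 0, -0.19, 0, 0, 0]

```text
time: 14.5
position: [0.4375, 0.2819, 0.011]
tool_rot: [2.325, 2.113, -0.001]
ft_force: [-0.1, 0.2, 0.3]
grip_width: 0.452
grip_force: 0.0
```

Call:
jog_arm:
  commands:
    - [0.45, 0, 0, -0.008, 0, 0, 0]
    - [0.45, 0, 0, -0.008, 0, 0, 0]
    - [0, 0, 0, -0.008, 0, 0, 0]
    - [0, 0, 0, -0.008, 0, 0, 0]
    - [0, 0, 0, -0.008, 0, 0, 0]

```text
time: 14.92
position: [0.4383, 0.2824, 0.0084]
tool_rot: [2.324, 2.112, 0.002]
ft_force: [-0.5, 0.2, -0.2]
grip_width: 0.304
grip_force: 0.0
```

Call:
jog_arm:
  commands:
    - [0, 0, 0, 0, 0, 0, 0]
    - [0, 0, 0, 0, 0, 0, 0]
    - [0, 0, 0, 0, 0, 0, 0]
    - [0, 0, 0, 0.06, 0, 0, 0]
    - [0, 0, 0, 0.12, 0, 0, 0]
  grip_force: 25

```text
time: 15.33
position: [0.4359, 0.2811, 0.0666]
tool_rot: [-2.323, -2.112, 0.007]
ft_force: [0.0, 0.1, -0.9]
grip_width: 0.206
grip_force: 25.0
```

Run:
```python
from h import *
pose()
```

```text
tcp [0.4359 0.2811 0.0666] close 174.6 tilt [-0.004 -0.002 -1.   ] w 0.206 f 25.0 ft [ 0.   0.1 -0.9] q7 -1.0 t 15.3333
```

Call:
jog_arm:
  commands:
    - [0, 0, 0, 0.07, 0, 0, 0]
    - [0, 0, 0, 0.12, 0, 0, 0]
    - [0, 0.07, -0.01, 0.13, 0, 0, 0]
    - [0, 0.14, -0.02, 0.13, 0, 0, 0]
    - [0, 0.21, -0.02, 0.13, 0, 0, 0]

```text
time: 15.75
position: [0.545, 0.2703, 0.1335]
tool_rot: [2.324, 2.109, 0.001]
ft_force: [-0.1, 0.1, 0.0]
grip_width: 0.211
grip_force: 25.0
```

Call:
jog_arm:
  commands:
    - [0, 0.05, 0, 0, 0, 0, 0]
    - [0, 0.075, 0, 0, 0, 0, 0]
    - [0, 0.075, 0, 0, 0, 0, 0]
    - [0, 0.075, 0, 0, 0, 0, 0]
    - [0, 0.075, 0, 0, 0, 0, 0]

```text
time: 16.17
position: [0.5786, 0.2727, 0.1322]
tool_rot: [-2.323, -2.115, 0.002]
ft_force: [0.0, 0.2, -1.0]
grip_width: 0.203
grip_force: 25.0
```

Run:
```python
from h import *
pose(); d=snap("wrist","w8.png")
```

```text
tcp [0.5786 0.2727 0.1322] close 174.6 tilt [-0.001 -0.    -1.   ] w 0.203 f 25.0 ft [ 0.   0.2 -1. ] q7 -0.9 t 16.1667
```

View pics/w8.png

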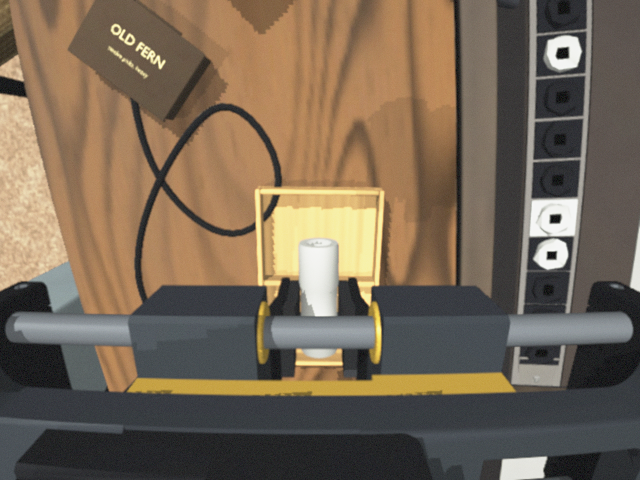

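The tray's far end has rim corners at (257,188) and (384,190), and the divider is near row 282. I'll check the centre of this bay.

Run:
```python
from h import *
d=snap("wrist")
a,b,v=ray(d,[(257,188),(384,190),(272,283)],.02)[:,:2]; x=(b-a)/np.linalg.norm(a-b); y=np.array([-x[1],x[0]]); 
print(np.linalg.norm(a-b),np.degrees(np.arctan2(y[1],y[0])),"+y bay",(a+b)/2-.040*y, "divider dist",(a-v)@y)
```

```text
0.09777428702876426 83.73167743331229 +y bay [0.58000497 0.27199279] divider dist 0.07814922682682807
```

Call:
jog_arm:
  commands:
    - [0, 0, 0, -0.06, 0, 0, 0]
    - [0, 0, 0, -0.12, 0, 0, 0]
    - [0, 0, 0, -0.18, 0, 0, 0]
    - [0, 0, 0, -0.21, 0, 0, 0]
    - [0, 0, 0, -0.22, 0, 0, 0]

```text
time: 16.68
position: [0.5778, 0.2709, 0.0198]
tool_rot: [-2.323, -2.114, 0.008]
ft_force: [0.1, 0.4, 0.1]
grip_width: 0.21
grip_force: 25.0
```

Call:
jog_arm:
  commands:
    - [0, 0, 0, 0, 0, 0, 0]
    - [0, 0, 0, -0.01, 0, 0, 0]
    - [0, 0, 0, -0.018, 0, 0, 0]
    - [0, 0, 0, -0.018, 0, 0, 0]
    - [0, 0, 0, -0.018, 0, 0, 0]

```text
time: 17.1
position: [0.5806, 0.2722, 0.0143]
tool_rot: [2.324, 2.112, 0.002]
ft_force: [-0.4, -0.5, -0.6]
grip_width: 0.212
grip_force: 25.0
```

Call:
jog_arm:
  commands:
    - [0.25, 0, 0, 0, 0, 0, 0]
    - [0.3, 0, 0, 0, 0, 0, 0]
    - [0.4, 0, 0, 0, 0, 0, 0]
    - [0.4, 0, 0, 0, 0, 0, 0]
    - [0.4, 0, 0, 0.02, 0, 0, 0]

```text
time: 17.52
position: [0.579, 0.2712, 0.0221]
tool_rot: [-2.324, -2.113, 0.005]
ft_force: [-0.5, -0.1, -0.2]
grip_width: 0.383
grip_force: 0.0
```

Run:
```python
from h import *
pose()
```

```text
tcp [0.579  0.2712 0.0221] close 174.5 tilt [-0.003 -0.002 -1.   ] w 0.383 f 0.0 ft [-0.5 -0.1 -0.2] q7 -0.96 t 17.5167
```

Call:
jog_arm:
  commands:
    - [0.5, 0, 0, 0.07, 0, 0, 0]
    - [0.5, 0, 0, 0.15, 0, 0, 0]
    - [0.5, 0, 0, 0.2, 0, 0, -0.2]
    - [0.5, -0.06, -0.05, 0.2, 0, 0, -0.4]
    - [0.5, -0.12, -0.1, 0.2, 0, 0, -0.52]

```text
time: 17.93
position: [0.5212, 0.2247, 0.1265]
tool_rot: [-2.592, -1.774, -0.009]
ft_force: [-0.4, -0.7, 1.5]
grip_width: 0.495
grip_force: 0.0
```

Call:
jog_arm:
  commands:
    - [0.5, -0.06, -0.05, 0, 0, 0, 0]
    - [0.5, -0.11, -0.1, 0, 0, 0, 0]
    - [0.5, -0.13, -0.115, 0, 0, 0, 0]
    - [0.5, -0.13, -0.115, 0, 0, 0, 0]
    - [0.5, -0.13, -0.115, 0, 0, 0, 0]

```text
time: 18.35
position: [0.4559, 0.1641, 0.1244]
tool_rot: [2.589, 1.775, 0.002]
ft_force: [-0.4, -0.2, -0.2]
grip_width: 0.5
grip_force: 0.0
```

Call:
jog_arm:
  commands:
    - [0.5, 0, 0, 0, 0, 0, 0]
    - [0.5, 0, 0, 0, 0, 0, 0]
    - [0.5, 0, 0, 0, 0, 0, 0]
    - [0.5, 0, 0, 0, 0, 0, 0]
    - [0.5, 0, 0, 0, 0, 0, 0]

```text
time: 18.77
position: [0.4553, 0.1654, 0.1234]
tool_rot: [-2.588, -1.779, -0.0]
ft_force: [-1.0, -0.7, -0.4]
grip_width: 0.499
grip_force: 0.0
```

Run:
```python
from h import *
pose(); d=snap("wrist","w9.png"); p=proj(d,[[.4515,.1585,.01]])[0]; print(p)
try: print(blob(d,masks(d)["silver"],p,.010,60)); print(blob(d,(cv2.cvtColor(d["frame"],cv2.COLOR_RGB2GRAY)<48).astype(np.uint8)*255|masks(d)["silver"],p,.01,40))
except Exception as e: print(e)
```

```text
tcp [0.4553 0.1654 0.1234] close 159.0 tilt [-0.001  0.001 -1.   ] w 0.499 f 0.0 ft [-1.  -0.7 -0.4] q7 -0.88 t 18.7667
[316.56325346 247.92987008]
(array([451.2, 157.9]), (31.1, 17.2), 69.0)
(array([451.9, 158.7]), (43.8, 22.5), 68.3)
```

View pics/w9.png

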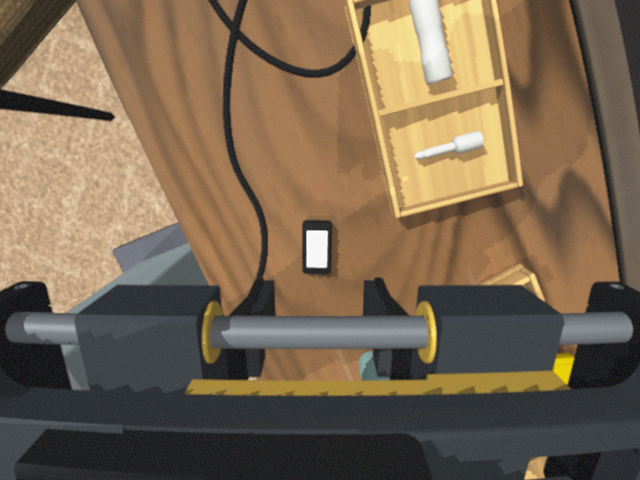

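Both adapters lie flat, one in each bay. The tuner is at (317,247), centre (0.4517,0.1586), aligned with the tool. Grasping it.

Call:
jog_arm:
  commands:
    - [0.5, -0.007, -0.014, -0.06, 0, 0, 0]
    - [0.5, -0.007, -0.014, -0.12, 0, 0, 0]
    - [0.5, -0.007, -0.014, -0.18, 0, 0, 0]
    - [0.5, -0.007, -0.014, -0.21, 0, 0, 0]
    - [0.5, -0.007, -0.014, -0.225, 0, 0, 0]

```text
time: 19.23
position: [0.4497, 0.1573, 0.0085]
tool_rot: [-2.588, -1.777, 0.006]
ft_force: [-0.3, -0.3, 0.3]
grip_width: 0.501
grip_force: 0.0
```

Call:
jog_arm:
  commands:
    - [0.5, 0, 0, -0.006, 0, 0, 0]
    - [0.5, 0, 0, -0.01, 0, 0, 0]
    - [0.2, 0, 0, -0.01, 0, 0, 0]
    - [0, 0, 0, -0.01, 0, 0, 0]
    - [0, 0, 0, -0.01, 0, 0, 0]
  grip_force: 20

```text
time: 19.65
position: [0.4526, 0.1577, 0.007]
tool_rot: [2.589, 1.777, 0.003]
ft_force: [0.2, -0.7, -0.5]
grip_width: 0.352
grip_force: 0.0
```

Call:
jog_arm:
  commands:
    - [0, 0, 0, 0, 0, 0, 0]
    - [0, 0, 0, 0, 0, 0, 0]
    - [0, 0, 0, 0.02, 0, 0, 0]
    - [0, 0, 0, 0.08, 0, 0, 0]
    - [0, 0, 0, 0.16, 0, 0, 0]

```text
time: 20.07
position: [0.449, 0.1571, 0.0852]
tool_rot: [-2.586, -1.777, 0.008]
ft_force: [2.3, -0.9, 0.4]
grip_width: 0.265
grip_force: 20.0
```

Run:
```python
from h import *
pose()
```

```text
tcp [0.449  0.1571 0.0852] close 159.0 tilt [-0.006  0.    -1.   ] w 0.265 f 20.0 ft [ 2.3 -0.9  0.4] q7 -0.91 t 20.0667
```

Call:
jog_arm:
  commands:
    - [0, 0, 0, 0.08, 0, 0, 0]
    - [0, 0.01, -0.03, 0.15, 0, 0, -0.2]
    - [0, 0.03, -0.1, 0.17, 0, 0, -0.4]
    - [0, 0.05, -0.17, 0.17, 0, 0, -0.6]
    - [0, 0.07, -0.24, 0.17, 0, 0, -0.8]

```text
time: 20.48
position: [0.4878, 0.0363, 0.1734]
tool_rot: [2.902, 1.194, 0.004]
ft_force: [0.6, -0.3, -1.7]
grip_width: 0.272
grip_force: 20.0
```

Call:
jog_arm:
  commands:
    - [0, 0.03, -0.07, 0, 0, 0, -0.2]
    - [0, 0.06, -0.14, 0, 0, 0, -0.2]
    - [0, 0.09, -0.21, 0, 0, 0, -0.2]
    - [0, 0.12, -0.28, 0, 0, 0, -0.2]
    - [0, 0.14, -0.34, 0, 0, 0, -0.2]

```text
time: 20.9
position: [0.5574, -0.1354, 0.1716]
tool_rot: [2.962, 1.045, 0.001]
ft_force: [-0.5, 0.3, -0.6]
grip_width: 0.271
grip_force: 20.0
```

Call:
jog_arm:
  commands:
    - [0, 0.01, -0.06, 0, 0, 0, 0]
    - [0, 0.03, -0.12, 0, 0, 0, 0]
    - [0, 0.03, -0.13, 0, 0, 0, 0]
    - [0, 0.03, -0.13, 0, 0, 0, 0]
    - [0, 0.03, -0.13, 0, 0, 0, 0]

```text
time: 21.32
position: [0.5715, -0.1967, 0.1713]
tool_rot: [-2.961, -1.047, -0.0]
ft_force: [0.3, 0.8, 0.4]
grip_width: 0.268
grip_force: 20.0
```

Run:
```python
from h import *
pose(); d=snap("wrist","w10.png"); t=snap("top","t10.png")
print(proj(d,[[.591,-.188,.018]]))
```

```text
tcp [ 0.5715 -0.1967  0.1713] close 128.9 tilt [-0.     0.001 -1.   ] w 0.268 f 20.0 ft [0.3 0.8 0.4] q7 -0.79 t 21.3167
[[324.31453805 205.1534226 ]]
```

View pics/w10.png

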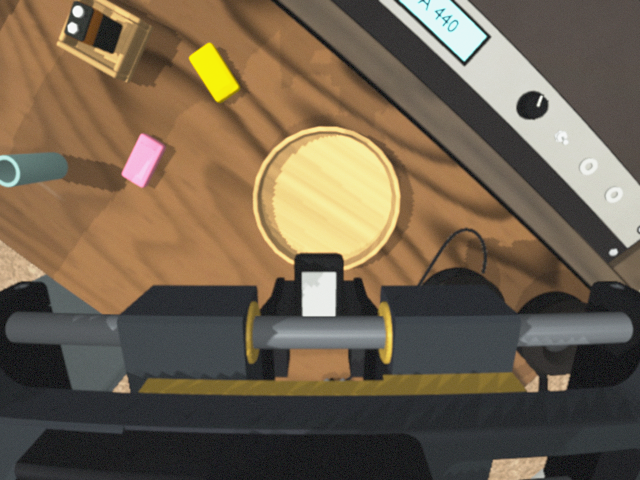

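The dish rim spans columns 253-401 and starts at row 127, so its centre is about (327,199). The glass slide is at the left, with its top rim at (8,172).

Run:
```python
from h import *
d=snap("wrist")
P=ray(d,[(253,199),(401,199),(327,127),(327,199),(8,172)],.018); print(P.round(4)[:4,:2].tolist(),np.linalg.norm(P[0]-P[1]),((P[0]+P[1])/2).round(4), "slide top", ray(d,[(8,172)],.06)[0].round(4))
u=np.array([np.cos(np.radians(38.9)),np.sin(np.radians(38.9)),0]); print("from top pt",P[2]-.066*u)
```

```text
[[0.5555, -0.1338], [0.6388, -0.2362], [0.6446, -0.146], [0.597, -0.185]] 0.1319781136164717 [ 0.5971 -0.185   0.018 ] slide top [0.4582 0.0342 0.06  ]
from top pt [ 0.59322338 -0.1874073   0.018     ]
```

Run:
```python
from h import *
t=snap("top"); s=snap("scene")
for z in(0,.04,.08): print(z, ray(t,[(459,262),(475,265)],z).round(3)[:,:2].tolist(), ray(s,[(413,150),(428,150),(440,125)],z).round(3)[:,:2].tolist())
```

```text
0 [[0.591, -0.319], [0.601, -0.359]] [[0.63, -0.345], [0.605, -0.375], [0.658, -0.474]]
0.04 [[0.577, -0.314], [0.587, -0.353]] [[0.599, -0.309], [0.575, -0.339], [0.626, -0.433]]
0.08 [[0.563, -0.309], [0.572, -0.347]] [[0.568, -0.274], [0.546, -0.302], [0.595, -0.393]]
```

Headphone cups are about 35 mm tall, with their near edge at y≈-0.31. The gripper body stays at z>0.08, so it is clear. Placing the tuner.

Call:
jog_arm:
  commands:
    - [0, 0.008, -0.011, -0.06, 0, 0, 0]
    - [0, 0.008, -0.011, -0.13, 0, 0, 0]
    - [0, 0.008, -0.011, -0.2, 0, 0, 0]
    - [0, 0.008, -0.011, -0.26, 0, 0, 0]
    - [0, 0.008, -0.011, -0.29, 0, 0, 0]

```text
time: 21.98
position: [0.5731, -0.2016, 0.0223]
tool_rot: [-2.958, -1.048, 0.007]
ft_force: [-1.1, -0.5, -1.6]
grip_width: 0.268
grip_force: 20.0
```

Call:
jog_arm:
  commands:
    - [0, 0, 0, 0, 0, 0, 0]
    - [0, 0, 0, -0.01, 0, 0, 0]
    - [0, 0, 0, -0.02, 0, 0, 0]
    - [0, 0, 0, -0.026, 0, 0, 0]
    - [0, 0, 0, -0.026, 0, 0, 0]

```text
time: 22.4
position: [0.5763, -0.2032, 0.0138]
tool_rot: [2.961, 1.047, 0.001]
ft_force: [-1.1, -0.7, -0.6]
grip_width: 0.267
grip_force: 20.0
```

Call:
jog_arm:
  commands:
    - [0.3, 0, 0, 0, 0, 0, 0]
    - [0.36, 0, 0, 0, 0, 0, 0]
    - [0.4, 0, 0, 0, 0, 0, 0]
    - [0.4, 0, 0, 0, 0, 0, 0]
    - [0.4, 0, 0, 0.03, 0, 0, 0]

```text
time: 22.82
position: [0.5734, -0.2025, 0.026]
tool_rot: [-2.959, -1.046, 0.006]
ft_force: [-0.2, -0.8, -0.5]
grip_width: 0.393
grip_force: 0.0
```

Run:
```python
from h import *
pose()
```

```text
tcp [ 0.5734 -0.2025  0.026 ] close 128.9 tilt [-0.005  0.002 -1.   ] w 0.393 f 0.0 ft [-0.2 -0.8 -0.5] q7 -0.87 t 22.8167
```

Call:
jog_arm:
  commands:
    - [0.5, 0, 0, 0.08, 0, 0, 0]
    - [0.65, 0, 0, 0.16, 0, 0, 0]
    - [0.65, -0.03, 0.06, 0.24, 0, 0, 0]
    - [0.65, -0.06, 0.12, 0.28, 0, 0, 0]
    - [0.65, -0.09, 0.19, 0.28, 0, 0, 0]

```text
time: 23.23
position: [0.5347, -0.1113, 0.1736]
tool_rot: [2.958, 1.04, 0.011]
ft_force: [0.2, 0.1, 0.7]
grip_width: 0.63
grip_force: 0.0
```

Call:
jog_arm:
  commands:
    - [0.65, -0.03, 0.07, 0, 0, 0, 0]
    - [0.65, -0.06, 0.14, 0, 0, 0, 0]
    - [0.65, -0.1, 0.21, 0, 0, 0, 0]
    - [0.65, -0.14, 0.28, 0, 0, 0, 0]
    - [0.65, -0.14, 0.28, 0, 0, 0, 0]

```text
time: 23.65
position: [0.4585, 0.0376, 0.1686]
tool_rot: [2.955, 1.063, -0.002]
ft_force: [1.7, 1.2, -0.3]
grip_width: 0.65
grip_force: 0.0
```

Call:
jog_arm:
  commands:
    - [0.65, 0, 0, 0, 0, 0, 0]
    - [0.65, 0, 0, 0, 0, 0, 0]
    - [0.65, 0, 0, 0, 0, 0, 0]
    - [0.65, 0, 0, 0, 0, 0, 0]
    - [0.65, 0, 0, 0, 0, 0, 0]

```text
time: 24.07
position: [0.4621, 0.0287, 0.1677]
tool_rot: [-2.962, -1.044, 0.0]
ft_force: [-0.1, 0.9, 0.7]
grip_width: 0.649
grip_force: 0.0
```

Run:
```python
from h import *
pose(); d=snap("wrist","w11.png"); print(proj(d,[[.459,.035,.06],[.459,.035,.0]]))
```

```text
tcp [0.4621 0.0287 0.1677] close 128.8 tilt [-0.     0.001 -1.   ] w 0.649 f 0.0 ft [-0.1  0.9  0.7] q7 -0.98 t 24.0667
[[309.26440609 238.96468422]
 [310.92093141 222.54606266]]
```

View pics/w11.png

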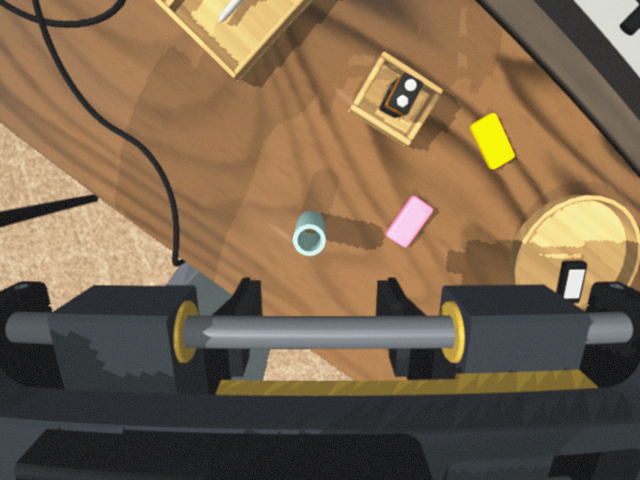

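The slide's top rim is at (309,238), which matches (0.460,0.0355). The tuner lies flat in the dish at (572,281).

Call:
jog_arm:
  commands:
    - [0.65, -0.004, 0.014, -0.04, 0, 0, 0]
    - [0.65, -0.004, 0.014, -0.1, 0, 0, 0]
    - [0.65, -0.004, 0.014, -0.16, 0, 0, 0]
    - [0.65, -0.004, 0.014, -0.22, 0, 0, 0]
    - [0.65, -0.004, 0.014, -0.26, 0, 0, 0]

```text
time: 24.53
position: [0.4583, 0.0362, 0.0351]
tool_rot: [-2.961, -1.045, 0.004]
ft_force: [0.3, -0.4, 0.2]
grip_width: 0.649
grip_force: 0.0
```

Call:
jog_arm:
  commands:
    - [0.65, 0, 0, -0.01, 0, 0, 0]
    - [0.65, 0, 0, -0.02, 0, 0, 0]
    - [0.65, 0, 0, -0.022, 0, 0, 0]
    - [0.55, 0, 0, -0.022, 0, 0, 0]
    - [0.48, 0, 0, -0.022, 0, 0, 0]

```text
time: 24.95
position: [0.461, 0.0365, 0.028]
tool_rot: [2.961, 1.046, 0.003]
ft_force: [-0.2, -0.0, -0.6]
grip_width: 0.566
grip_force: 0.0
```

Run:
```python
from h import *
pose(); d=snap("wrist","w12.png"); s=snap("scene"); f=s["frame"][190:330,260:440]; cv2.imwrite("pics/s12.png",np.hstack([cv2.resize(d["frame"],(400,300)),cv2.resize(f,(386,300))])[:,:,::-1])
```

```text
tcp [0.461  0.0365 0.028 ] close 128.9 tilt [ 0.002 -0.001 -1.   ] w 0.566 f 0.0 ft [-0.2 -0.  -0.6] q7 -1.22 t 24.95
```

View pics/s12.png

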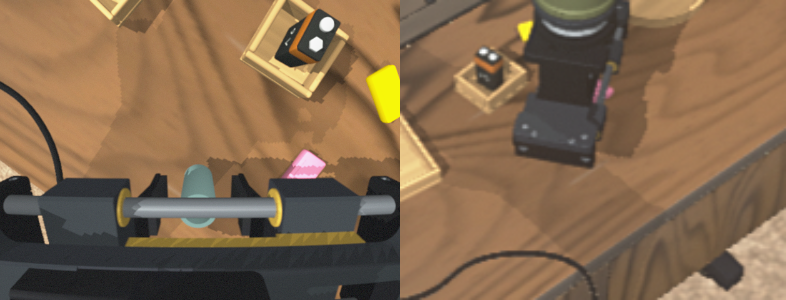

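The slide stands centred between the fingers, so I'll close gently.

Call:
jog_arm:
  commands:
    - [0.42, 0, 0, 0, 0, 0, 0]
    - [0.36, 0, 0, 0, 0, 0, 0]
    - [0.31, 0, 0, 0, 0, 0, 0]
    - [0.28, 0, 0, 0, 0, 0, 0]
    - [0.2, 0, 0, 0, 0, 0, 0]
  grip_force: 15

```text
time: 25.47
position: [0.4598, 0.0365, 0.0268]
tool_rot: [2.962, 1.047, -0.0]
ft_force: [0.0, 0.0, 0.7]
grip_width: 0.284
grip_force: 15.0
```

Call:
jog_arm:
  commands:
    - [0.1, 0, 0, 0, 0, 0, 0]
    - [0, 0, 0, 0, 0, 0, 0]
    - [0, 0, 0, 0, 0, 0, 0]
    - [0, 0, 0, 0.02, 0, 0, 0]
    - [0, 0, 0, 0.05, 0, 0, 0]

```text
time: 25.88
position: [0.4583, 0.0368, 0.0513]
tool_rot: [-2.96, -1.047, 0.004]
ft_force: [-0.2, -0.5, 0.2]
grip_width: 0.284
grip_force: 15.0
```

Run:
```python
from h import *
pose()
```

```text
tcp [0.4583 0.0368 0.0513] close 129.0 tilt [-0.003  0.001 -1.   ] w 0.284 f 15.0 ft [-0.2 -0.5  0.2] q7 -1.18 t 25.8833
```

Call:
jog_arm:
  commands:
    - [0, 0, 0, 0.05, 0, 0, 0]
    - [0, 0, 0, 0.1, 0, 0, 0]
    - [0, 0.02, -0.02, 0.15, 0, 0, 0]
    - [0, 0.05, -0.06, 0.19, 0, 0, 0]
    - [0, 0.08, -0.1, 0.2, 0, 0, 0]

```text
time: 26.3
position: [0.5023, -0.0134, 0.1562]
tool_rot: [2.956, 1.048, 0.008]
ft_force: [1.0, -0.8, -0.7]
grip_width: 0.286
grip_force: 15.0
```

Call:
jog_arm:
  commands:
    - [0, 0.035, -0.05, 0, 0, 0, 0]
    - [0, 0.07, -0.1, 0, 0, 0, 0]
    - [0, 0.105, -0.15, 0, 0, 0, 0]
    - [0, 0.14, -0.2, 0, 0, 0, 0]
    - [0, 0.175, -0.25, 0, 0, 0, 0]

```text
time: 26.72
position: [0.5878, -0.1398, 0.1522]
tool_rot: [2.962, 1.047, -0.0]
ft_force: [0.5, 0.6, -0.1]
grip_width: 0.288
grip_force: 15.0
```

Call:
jog_arm:
  commands:
    - [0, 0.03, -0.03, 0, 0, 0, 0]
    - [0, 0.055, -0.066, 0, 0, 0, 0]
    - [0, 0.055, -0.066, 0, 0, 0, 0]
    - [0, 0.055, -0.066, 0, 0, 0, 0]
    - [0, 0.055, -0.066, 0, 0, 0, 0]

```text
time: 27.13
position: [0.6144, -0.1703, 0.152]
tool_rot: [-2.961, -1.048, 0.0]
ft_force: [-0.0, 1.1, -0.2]
grip_width: 0.292
grip_force: 15.0
```

Run:
```python
from h import *
pose(); d=snap("wrist"); s=snap("scene"); f=s["frame"][100:240,300:486]; cv2.imwrite("pics/s13.png",np.hstack([cv2.resize(d["frame"],(400,300)),cv2.resize(f,(400,300))])[:,:,::-1])
```

```text
tcp [ 0.6144 -0.1703  0.152 ] close 129.0 tilt [-0.     0.001 -1.   ] w 0.292 f 15.0 ft [-0.   1.1 -0.2] q7 -0.9 t 27.1333
```

View pics/s13.png

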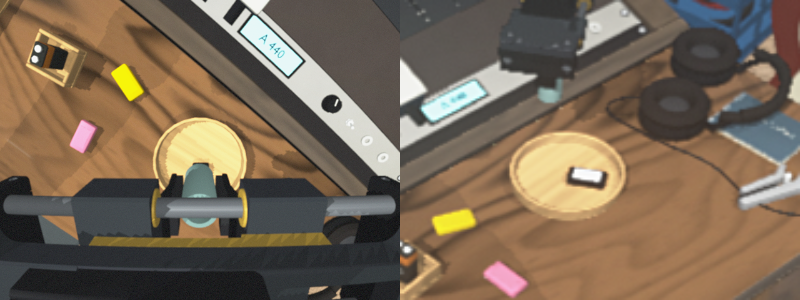

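The tuner lies flat in the dish and the slide hangs upright above the free half. Lowering slowly.

Call:
jog_arm:
  commands:
    - [0, 0, 0, -0.04, 0, 0, 0]
    - [0, 0, 0, -0.09, 0, 0, 0]
    - [0, 0, 0, -0.14, 0, 0, 0]
    - [0, 0, 0, -0.19, 0, 0, 0]
    - [0, 0, 0, -0.22, 0, 0, 0]

```text
time: 27.65
position: [0.6129, -0.1703, 0.0396]
tool_rot: [-2.96, -1.049, 0.004]
ft_force: [-0.3, -0.7, -0.6]
grip_width: 0.285
grip_force: 15.0
```

Call:
jog_arm:
  commands:
    - [0, 0, 0, -0.005, 0, 0, 0]
    - [0, 0, 0, -0.01, 0, 0, 0]
    - [0, 0, 0, -0.014, 0, 0, 0]
    - [0, 0, 0, -0.018, 0, 0, 0]
    - [0, 0, 0, -0.018, 0, 0, 0]

```text
time: 28.07
position: [0.6154, -0.1715, 0.0337]
tool_rot: [2.961, 1.047, 0.002]
ft_force: [-0.3, -0.1, -0.9]
grip_width: 0.29
grip_force: 15.0
```

Run:
```python
from h import *
pose()
```

```text
tcp [ 0.6154 -0.1715  0.0337] close 128.9 tilt [ 0.001 -0.001 -1.   ] w 0.29 f 15.0 ft [-0.3 -0.1 -0.9] q7 -0.97 t 28.0667
```

Call:
jog_arm:
  commands:
    - [0, 0, 0, -0.002, 0, 0, 0]
    - [0, 0, 0, -0.004, 0, 0, 0]
    - [0, 0, 0, -0.004, 0, 0, 0]
    - [0, 0, 0, -0.004, 0, 0, 0]
    - [0, 0, 0, -0.004, 0, 0, 0]

```text
time: 28.48
position: [0.6148, -0.1715, 0.0309]
tool_rot: [2.962, 1.047, -0.0]
ft_force: [0.2, 0.5, 0.1]
grip_width: 0.284
grip_force: 15.0
```

Run:
```python
from h import *
pose()
```

```text
tcp [ 0.6148 -0.1715  0.0309] close 128.9 tilt [ 0. -0. -1.] w 0.284 f 15.0 ft [0.2 0.5 0.1] q7 -0.97 t 28.4833
```

At floor height. Opening slowly, then straight up.

Call:
jog_arm:
  commands:
    - [0.29, 0, 0, 0, 0, 0, 0]
    - [0.3, 0, 0, 0, 0, 0, 0]
    - [0.33, 0, 0, 0, 0, 0, 0]
    - [0.37, 0, 0, 0, 0, 0, 0]
    - [0.42, 0, 0, 0, 0, 0, 0]

```text
time: 28.9
position: [0.6148, -0.1714, 0.0308]
tool_rot: [2.962, 1.047, -0.0]
ft_force: [0.2, 0.1, -0.0]
grip_width: 0.378
grip_force: 0.0
```

Call:
jog_arm:
  commands:
    - [0.5, 0, 0, 0, 0, 0, 0]
    - [0.55, 0, 0, 0, 0, 0, 0]
    - [0.55, 0, 0, 0, 0, 0, 0]
    - [0.55, 0, 0, 0.03, 0, 0, 0]
    - [0.55, 0, 0, 0.07, 0, 0, 0]

```text
time: 29.32
position: [0.6132, -0.1712, 0.065]
tool_rot: [-2.96, -1.047, 0.005]
ft_force: [0.3, -1.1, -0.3]
grip_width: 0.542
grip_force: 0.0
```

Call:
jog_arm:
  commands:
    - [0.55, 0, 0, 0.07, 0, 0, 0]
    - [0.55, 0, 0, 0.14, 0, 0, 0]
    - [0.55, 0, 0, 0.22, 0, 0, 0]
    - [0.55, -0.05, 0, 0.26, 0, 0, 0]
    - [0.55, -0.12, 0, 0.26, 0, 0, 0]

```text
time: 29.73
position: [0.5596, -0.1702, 0.2026]
tool_rot: [2.955, 1.05, 0.016]
ft_force: [-0.7, -0.4, 1.5]
grip_width: 0.551
grip_force: 0.0
```

Call:
jog_arm:
  commands:
    - [0.55, -0.05, 0, 0, 0, 0, 0]
    - [0.55, -0.1, 0, 0, 0, 0, 0]
    - [0.55, -0.1, 0, 0, 0, 0, 0]
    - [0.55, -0.1, 0, 0, 0, 0, 0]
    - [0.55, -0.1, 0, 0, 0, 0, 0]

```text
time: 30.15
position: [0.5056, -0.1715, 0.1968]
tool_rot: [2.96, 1.047, 0.002]
ft_force: [0.2, -1.1, 0.9]
grip_width: 0.552
grip_force: 0.0
```

Run:
```python
from h import *
pose(); d=snap("wrist"); s=snap("scene")
cv2.imwrite("pics/s14.png",np.hstack([cv2.resize(d["frame"],(400,300)),cv2.resize(s["frame"][120:330,170:450],(400,300))])[:,:,::-1])
```

```text
tcp [ 0.5056 -0.1715  0.1968] close 128.9 tilt [ 0.002 -0.001 -1.   ] w 0.552 f 0.0 ft [ 0.2 -1.1  0.9] q7 -0.72 t 30.15
```

View pics/s14.png

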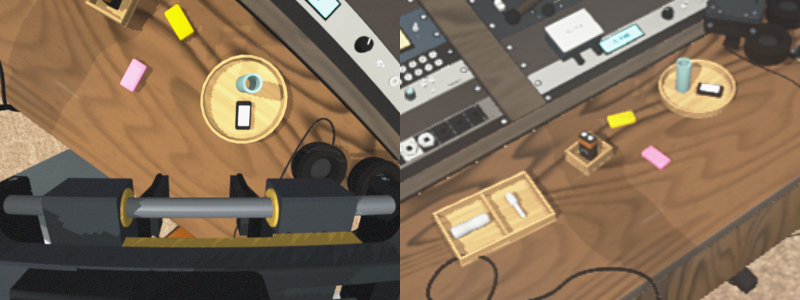

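The slide stands upright at (250,85) beside the flat tuner at (244,115) in the dish. The battery is upright in the cup and the adapters lie one in each bay. Handing in.

```bash
python3 -c "
from bench import ctrl; print(ctrl.close_job())"
```

```text
the job is handed in; nothing more can be done
None
```

I handed the job in at about 30 s. The last pictures showed both adapters flat, one in each tray bay, the battery upright in the cup, and the tuner flat beside the standing slide in the dish; I never went near the tin or the capo, and no verdict came back.

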